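# Lift the hot furnace lid with the lid lifter and park it on the tripod

### The job

The crucible furnace is hot: take the lid lifter from its stand, hook the lid by its loop handle, take its weight gently to feel for the point of the loop where it balances, and lift it off keeping it level all the way. Carry it to the tripod and set it down gently, fully seated in the ring and without shifting the tripod, then hang the lifter back on its stand. The lid and its lining are hot and brittle, so never touch the lid with the gripper, never force or knock it, and leave the glassware and the test-tube rack alone.

Things in the scene. Friction and masses are not known exactly. Their poses are not given: they have to be found in the camera images.
- lid: The hot lid: a steel disc 150 mm across, 6 mm thick, over a tapered refractory plug (94 mm across at the disc, 80 mm at its lower end, 18 mm deep), with a loop handle on top. Mass 0.6 to 0.71 kg. Origin: centre of the disc's underside, the face that lies on the furnace top or the tripod's ring; z up; the loop stands along y. Hung on the hook it swings like a 44 mm pendulum and may turn.
- lid_bar (a point): Middle of the lid's loop handle: an 8 mm round steel bar along the lid's y, straight for 86 mm, its centre line 36 mm above the disc's top (42 mm above the lid's origin; 32 mm free below it); its two legs stand 100 mm apart.
- furnace_mouth (a point): Centre of the furnace's flat top, 150 mm above the bench: a round grey top-loading furnace 200 mm across, fixed, with a bore 102 mm across into which the lid's plug hangs. White control box on its robot side (its -x), 137 mm out from the axis, lower than the top.
- tripod_seat (a point): Centre of the top face of the low iron tripod's ring, 90 mm above the bench: the ring is 136 mm across outside, 102 mm inside, 8 mm thick, on three splayed legs (feet on an 80 mm radius). Loose, 1.4 kg.
- lifter_grip (a point): Centre of the lid lifter's wooden T handle, a bar 120 mm long (x), 22 mm wide (y), 26 mm high (z); 0.22 kg in all. From its middle a 7 mm steel rod goes down, cranks 16 mm back (to -x) between 59 and 75 mm below this point, and ends in an open hook that opens upward, its upturned tip towards +x.
- lifter_saddle (a point): Lowest point of the lifter's hook on the rod's centre line, 105 mm straight below lifter_grip; a bar hung on it has its centre line 7.5 mm above this point. The rod's underside is 3.5 mm lower. The back of the hook's throat is 12 mm to -x; the tip ends 18 mm to +x and 12.5 mm above this point.
- holder_seat (a point): Where the handle's centre sits on the fixed wooden lifter stand, 133 mm above the bench. Two posts 47 mm either side along x, 44 mm wide (y), 120 mm high, carry the handle's underside near its ends, between cheeks that rise 14 mm with about 3 mm play each side. Open between the posts: the lifter goes straight up out of it and straight down into it, hook tip to the stand's +x.
- bottle: Bystander: amber reagent bottle with a glass stopper, 66 mm across, 116 mm tall; origin under its centre.
- flask: Bystander: conical glass flask, 82 mm across, 112 mm tall; origin under its centre.
- rack: Bystander: wooden test-tube rack with tubes, 75 mm (x) by 222 mm (y), 120 mm tall; origin under its centre.
- lid_top (a point): Centre of the disc's top. The lining was cast unevenly: the balance point lies up to 28 mm from the loop's middle along the lid's y, to either side, unseen and different each time. Lifted a few mm elsewhere, the lid stays down on its heavy side's rim and tips, and the hook carries less than its weight; at the balance point the hook carries all of it and the lid comes up level.
Things that resemble listed ones, but are neither listed nor needed, are in the scene too. Of the things like the part that bears lifter_grip, leave any that is black; of the rest the smaller one is meant.

How it is judged (in metres and radians):
On the way, in this order (a step that is already met when the one before it is completed fails the run):
1. the lifter is off its stand (distance between lifter_grip and holder_seat above 0.06 m), for 0.2 s.
2. the lid hangs on the lifter, clear of the furnace and level (contact force between lifter and lid above 3 N and z of lid in the frame of furnace_mouth above 0.02 m and contact force between lid and furnace below 0.1 N and angle between lid's own z axis and vertical below 0.1 rad), for 0.3 s.
3. the lid is seated on the tripod and the hook is out of contact (distance between lid and tripod_seat below 0.008 m and angle between lid's own z axis and vertical below 0.04 rad and contact force between lifter and lid below 0.1 N), for 0.2 s.
At the end, for the whole second after the job is handed in: The lid lies flat on the tripod's ring with its plug in the ring (its origin within 8 mm of the ring's top centre, tilt under 0.04 rad, at rest), and the lifter hangs on its stand (handle centre within 15 mm of its seat, upright within 0.08 rad), released and clear of the lid (all of step 3 and linear speed of lid below 0.02 m/s and distance between lifter_grip and holder_seat below 0.015 m and angle between lifter_grip's own z axis and vertical below 0.08 rad); the robot touches nothing.
It fails at once if the lid is tipped more than 0.10 rad (6 degrees) (angle between lid's own z axis and vertical above 0.1 rad).
It fails at once if the lifter pushes or pulls the lid with more than 15 N (contact force between lifter and lid above 15 N).
It fails at once if the lid is forced or knocked against the furnace or the tripod with more than 30 N (contact force between lid and tripod above 30 N or contact force between lid and furnace above 30 N).
It fails at once if the gripper or arm touches the hot lid (contact force between any of the fingers, the arm and lid above 0.3 N).
It fails at once if the tripod, bottle, flask or rack is moved more than 20 mm (distance of any of tripod_seat, bottle, flask, rack from where it was at the start of the episode above 0.02 m).
It also fails if it takes over 72 s, if anything falls off the work surface, if the arm or the gripper's body presses on something with over 40 N, if the wrist force passes 120 N, or if a joint passes its speed limit or range.

### The arm

A 6-joint arm with a two-finger parallel gripper is mounted at the origin on the work surface. World frame = base frame: x ahead of the robot, y to its left, z up, the work surface at z = 0. Lengths are in mm, angles in degrees, forces in N, time in s.
With the tool pointing down it reaches from about 350 to 850 mm from the base axis. Payload 8.1 kg.
Tool frame: the origin (TCP) lies at the centre of the arm's flange, where the gripper is bolted on; the fingertips stand 173 mm ahead of it and the grasp point (between the pads) lies 155 mm ahead of it; z points along the fingers, y is the line along which they close (so a half turn about z gives the same grasp; the last joint's range is limited). The gripper opens to 85 mm and grips with 20 to 120 N. Pads are 22 mm wide; open, the fingers measure 114 mm over their backs; the gripper's body (76 mm by 85 mm) begins 54 mm behind the grasp point. The pads swing forward as they close: fully open they stand 13 mm farther back than shut.
Start: joints at [-77.2, 7.471, 85.268, -0, 87.261, -4.893], TCP at [182.37, -571.619, 404.692] pointing down, gripper open.
Joint ranges: [-169.43, 169.43], [-51.17, 129.36], [1.28, 143.12], [-76.62, 256.62], [0, 156.53], [-152.29, 152.29]. Speed limits (degrees/s): [136.94, 136.94, 159.86, 180, 180, 180].

### API

Orientations are given as [roll, pitch, yaw] about the fixed x, y, z axes, in that order (R = Rz(yaw) Ry(pitch) Rx(roll)).
In Python, from bench import * gives the robot as it stands.
- The arm moves only by the shell command python3 -m jog 'ROWS' [FORCE]. ROWS is text: rows parted by semicolons, each of 7 numbers parted by spaces: the shift along the tool's x, y, z scaled (see below), then the turn, a rotation vector about the tool's x, y, z scaled (see below), then the closure, from -1 (fully open) to 1 (shut). In form: tx ty tz wx wy wz hand; .... A call has 1 to 5 rows; each row shifts and turns the commanded pose from where the row before left it, along the tool's axes as they then stand; what a row does not reach is not made up. The controller multiplies each number of a shift by 0.1 m and each number of a turn by 60 degrees. A row lasts 1/8 s, in which the tool goes at most 62.5 mm and 10.7 degrees, less where a joint would pass 70% of its speed; a pose out of reach is approached as far as the arm can. A call with a number of a shift or a turn outside -1 to 1 is refused whole. A call with a gripper value outside its range is refused whole. The fingers move at their own pace and stop on an object; FORCE is the grip in N (left out, the last holds). Time passes only in rows, so rows that do not move let the fingers close. It gives the time, the measured TCP pose, the force, the opening and the grip force at its end, in the units of the state.
- sense(): the state, without advancing time (a new reading comes with each control period).
- snapshot(name): name is "side" or "top" or "wrist"; returns a dict with "img" (400x640x3 uint8, red, green, blue), "fx", "fy", "cx", "cy" (pixels), "extrinsics" (4x4, takes a point from camera to world coordinates). Camera axes: x right, y down, z forward; pixel columns grow to the right and rows downward; lengths in mm; the calibration is good to about 2 mm. The wrist camera is an equidistant fisheye: a pixel r from the principal point sees the ray r / f radians off the axis. A picture is of the moment at which its call begins. There is no depth.
- hand_in(): hands the job in; it is judged then, once.
The state is a dict: "time": time; "joint_pos": joint angles; "qd": joint speeds; "joint_efforts": joint torques, N m; "tool_pos": TCP position; "tcp_rot": TCP orientation; "ft_force": force on the tool from outside, world axes, zero at the start; "wrist_torque": the same for the moment, N m; "finger_gap": finger opening in mm; "grip_force": force on a finger pad.
Only numpy, scipy, OpenCV 4.12 (cv2) and the standard library are available. Lean on these libraries where they do the work, as an engineer would, in place of code of your own. Each camera call takes 0.05 s, during which the arm holds its last target. There are 200 camera calls.

## Working session

There is one attempt and no reset: what is moved stays moved. The work goes in short steps, Python scripts to look and compute and a shell command to move; the robot and the scene stay as the last step left them, time stands still between calls to the robot, and variables do not carry over. Pictures are saved under pics/ and viewed, at most 10 in all, crops included, and the job is handed in when it is done.

```bash
mkdir -p pics; ls
python3 - <<'E'
from bench import *
import cv2,pickle
s=sense();print(s)
for n in("side","top","wrist"):
    d=snapshot(n);pickle.dump(d,open(f"{n}0.pkl","wb"));cv2.imwrite(f"pics/{n}0.png",d["img"][:,:,::-1]);print(n,d["fx"],d["fy"],d["cx"],d["cy"],d["extrinsics"])
E
```

```text
pics
{'time': 0.0, 'joint_pos': array([-7.72005288e+01,  7.51485026e+00,  8.53286780e+01, -1.10508258e-03,
        8.72619098e+01, -4.89539797e+00]), 'qd': array([-0.06900806,  0.0589654 , -0.01284573,  0.04141632, -0.02353081,
       -0.02385759]), 'joint_efforts': array([-3.78418787e-03, -5.69405615e+01, -5.00557244e+01, -3.72476607e-04,
        1.43785664e-02, -3.82271980e-05]), 'tool_pos': array([ 182.3122984 , -571.39147675,  403.65259208]), 'tcp_rot': array([-1.79894852e+02, -7.89805871e-03,  1.76949157e+01]), 'ft_force': array([-0.12393456,  0.18532854, -0.52746149]), 'wrist_torque': array([ 0.02334426,  0.00185595, -0.01473428]), 'grip_force': 0.0, 'finger_gap': 85.35723169401071}
side 518.0451927583322 518.0451927583322 319.778805832878 213.5900354020997 [[-9.95409026e-01 -5.90518833e-02  7.53242678e-02  3.02771428e+02]
 [-9.57106200e-02  6.09280989e-01 -7.87157007e-01  1.22550920e+03]
 [ 5.89459264e-04 -7.90752522e-01 -6.12135689e-01  1.09951788e+03]
 [ 0.00000000e+00  0.00000000e+00  0.00000000e+00  1.00000000e+00]]
top 499.034111847442 499.034111847442 317.3670590073344 193.2611611914108 [[ 2.08518722e-02 -9.90219060e-01  1.37954385e-01  2.17553566e+02]
 [-9.99680028e-01 -2.26265550e-02 -1.13084177e-02  1.75171383e+01]
 [ 1.43192432e-02 -1.37674442e-01 -9.90374024e-01  1.63592368e+03]
 [ 0.00000000e+00  0.00000000e+00  0.00000000e+00  1.00000000e+00]]
wrist 309.70691628693146 309.70691628693146 317.547131709079 198.8480586582327 [[ 3.04296445e-01 -9.12495301e-01 -2.73415435e-01  2.51516973e+02]
 [-9.52576317e-01 -2.91921863e-01 -8.59068510e-02 -5.48973076e+02]
 [-1.42634519e-03  2.86590217e-01 -9.58052197e-01  3.72122120e+02]
 [ 0.00000000e+00  0.00000000e+00  0.00000000e+00  1.00000000e+00]]
```

View pics/top0.png

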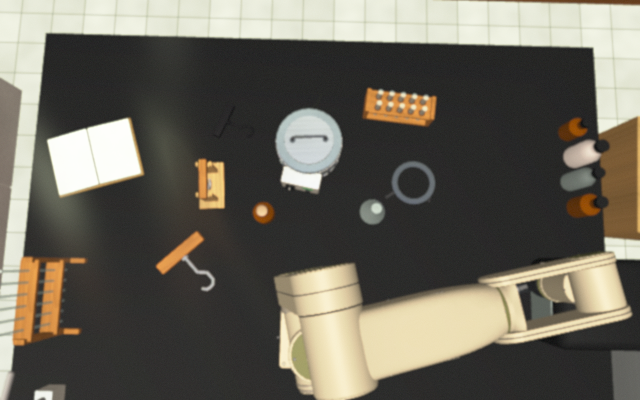

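View pics/side0.png

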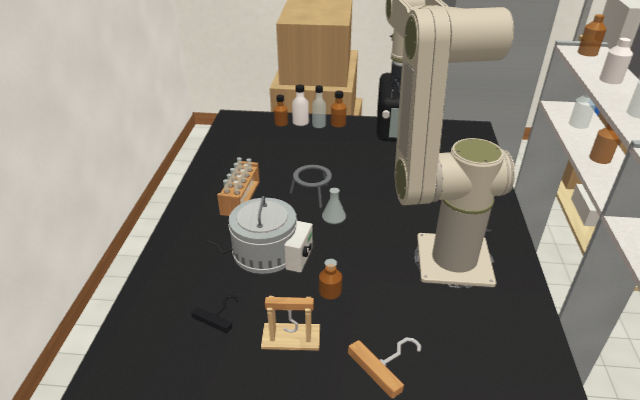

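The top view shows:
- Stand with a lifter on it at (207,183).
- Larger orange lifter lying at (185,255).
- Black lifter at (230,122).
- Furnace and lid at (309,140).
- Tripod ring at (413,182).
- Flask at (372,211), bottle at (263,212), rack at (400,105).

Lifter candidates: stand (207,183), lying orange (185,255), black (230,122). The one meant is non-black and the smaller, so it is the one on the stand. I'll confirm that in a crop.

Run:
```python
import cv2,numpy as np
t=cv2.imread("pics/top0.png");s=cv2.imread("pics/side0.png")
a=cv2.resize(t[140:290,150:300],(400,400),interpolation=cv2.INTER_CUBIC)
b=cv2.resize(s[280:400,250:430][:, :120],(400,400),interpolation=cv2.INTER_CUBIC)
cv2.imwrite("pics/crop1.png",np.hstack([a,b]))
c=cv2.resize(t[90:210,260:440],(800,533),interpolation=cv2.INTER_CUBIC)
cv2.imwrite("pics/crop2.png",c)
```

```text
(no output)
```

View pics/crop1.png

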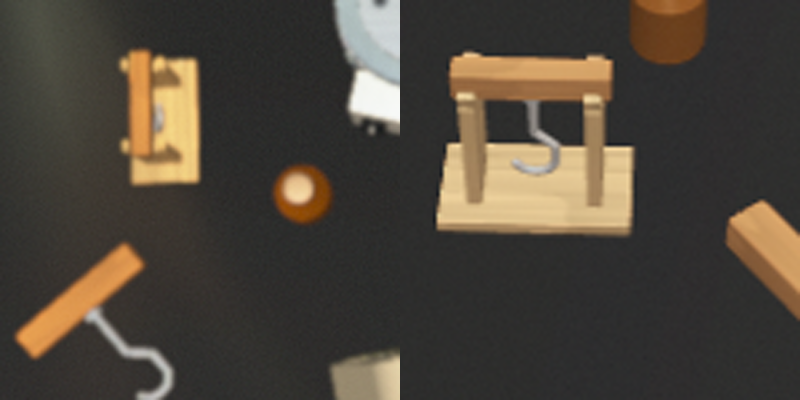

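View pics/crop2.png

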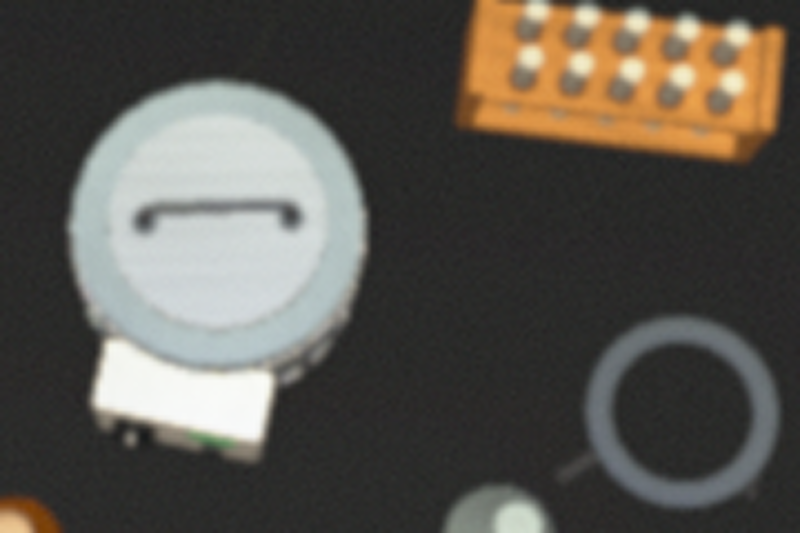

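The crops confirm it: the lifter on the stand is the shorter, non-black one, with its hook tip towards world +x (image left in the side view). The loop bar runs nearly along world y, at about (308,137) in the top view. Next I measure.

```bash
cat > h.py <<'E'
import numpy as np,cv2,pickle
def ray(d,u,v,fish=False):
    x=(np.asarray(u,float)-d["cx"])/d["fx"];y=(np.asarray(v,float)-d["cy"])/d["fy"]
    if fish:
        r=np.hypot(x,y)+1e-12;c=np.stack([x/r*np.sin(r),y/r*np.sin(r),np.cos(r)],-1)
    else: c=np.stack([x,y,np.ones_like(x)],-1)
    E=d["extrinsics"];return c@E[:3,:3].T,E[:3,3]
def onz(d,u,v,z,fish=False):
    r,o=ray(d,u,v,fish);return (o+r*((z-o[2])/r[...,2])[...,None])[...,:2]
def proj(d,P,fish=False):
    E=d["extrinsics"];c=(np.asarray(P,float)-E[:3,3])@E[:3,:3]
    if fish:
        r=np.hypot(c[...,0],c[...,1]);k=np.arctan2(r,c[...,2])/(r+1e-12)
    else:k=1/c[...,2]
    return np.stack([c[...,0]*k*d["fx"]+d["cx"],c[...,1]*k*d["fy"]+d["cy"]],-1)
def blobs(m,amin=20):
    cs,_=cv2.findContours(m.astype(np.uint8),cv2.RETR_EXTERNAL,cv2.CHAIN_APPROX_NONE)
    return [c for c in cs if cv2.contourArea(c)>amin]
E
python3 - <<'E'
from h import *
d=pickle.load(open("top0.pkl","rb"));im=d["img"];hsv=cv2.cvtColor(im,cv2.COLOR_RGB2HSV).astype(int);g=im.mean(2)
H,S,V=[hsv[...,i] for i in range(3)]
# handle
print("S row",[tuple(int(t) for t in hsv[180,c]) for c in range(196,226,2)])
m=np.zeros(g.shape,bool);m[150:212,190:228]=True
hm=m&(S>145)&(V>110)
for c in blobs(hm,40):
    p=c[:,0].astype(float);q=onz(d,p[:,0],p[:,1],146);r=cv2.minAreaRect(q.astype(np.float32));print("handle",r)
# ring
m=np.zeros(g.shape,bool);m[155:207,385:440]=True
rm=m&(g>65)&(np.hypot(np.arange(640)[None]-413,np.arange(400)[:,None]-182)<24)
v,u=np.nonzero(rm);q=onz(d,u,v,90);
for c in blobs(rm,200):
    p=c[:,0].astype(float);q=onz(d,p[:,0],p[:,1],90).astype(np.float32);print("ring out",cv2.fitEllipse(q))
inn=(~rm)&(np.hypot(np.arange(640)[None]-413,np.arange(400)[:,None]-182)<20)
c=max(blobs(inn),key=cv2.contourArea)[:,0].astype(float);print("ring in",cv2.fitEllipse(onz(d,c[:,0],c[:,1],90).astype(np.float32)))
# bar
m=np.zeros(g.shape,bool);m[125:155,285:335]=True
bm=m&(g<130)
for c in blobs(bm,5):
    p=c[:,0];print("bar px",cv2.boundingRect(c),cv2.minAreaRect(onz(d,p[:,0],p[:,1],192).astype(np.float32)))
v,u=np.nonzero(bm); 
for c in range(288,332,3): 
    k=v[u==c]; print(c,k.min() if len(k) else None,k.max() if len(k) else None,end="; ")
# disc
print([tuple(im[140,c]) for c in range(270,350,4)])
dm=(S<28)&(g>170)&(np.hypot(np.arange(640)[None]-309,np.arange(400)[:,None]-140)<32)
c=max(blobs(dm),key=cv2.contourArea);c=cv2.convexHull(c)[:,0].astype(float);print("disc",cv2.fitEllipse(onz(d,c[:,0],c[:,1],156).astype(np.float32)))
for n,z,(a,b) in(("bottle top",116,(263,211)),("flask top",112,(376,208))):print(n,onz(d,a,b,z))
E
```

```text
S row [(18, 49, 63), (14, 140, 133), (15, 166, 221), (16, 167, 228), (16, 166, 232), (14, 160, 164), (17, 80, 189), (17, 72, 205), (21, 118, 240), (21, 119, 243), (21, 118, 239), (21, 119, 240), (21, 122, 237), (20, 122, 243), (17, 130, 141)]
handle ((462.45013427734375, 347.9138488769531), (119.97824096679688, 27.139949798583984), 3.075089693069458)
ring out ((474.7103576660156, -300.1883239746094), (135.9898223876953, 137.38693237304688), 26.227529525756836)
ring in ((474.7682189941406, -300.21826171875), (94.15658569335938, 95.3933334350586), 127.76944732666016)
bar px (314, 136, 13, 5) ((584.3949584960938, -3.349559783935547), (12.17308521270752, 35.618247985839844), 1.400234341621399)
bar px (291, 136, 22, 6) ((587.0944213867188, 53.11045837402344), (13.13988208770752, 64.05126190185547), 16.507789611816406)
288 None None; 291 138 141; 294 137 139; 297 136 137; 300 136 137; 303 136 136; 306 136 136; 309 136 136; 312 136 136; 315 136 136; 318 136 136; 321 136 136; 324 136 140; 327 None None; 330 None None; [(np.uint8(42), np.uint8(42), np.uint8(41)), (np.uint8(63), np.uint8(62), 
[... 342 characters left out ...]
, (np.uint8(204), np.uint8(210), np.uint8(209)), (np.uint8(205), np.uint8(211), np.uint8(210)), (np.uint8(206), np.uint8(213), np.uint8(213)), (np.uint8(207), np.uint8(214), np.uint8(213)), (np.uint8(185), np.uint8(193), np.uint8(191)), (np.uint8(119), np.uint8(125), np.uint8(126)), (np.uint8(206), np.uint8(214), np.uint8(211)), (np.uint8(184), np.uint8(197), np.uint8(195)), (np.uint8(183), np.uint8(198), np.uint8(197)), (np.uint8(104), np.uint8(107), np.uint8(104)), (np.uint8(40), np.uint8(39), np.uint8(38))]
disc ((586.1234130859375, 30.44070053100586), (192.0296173095703, 194.4097442626953), 125.36135864257812)
bottle top [370.76762214 165.10938505]
flask top [ 388.18635796 -181.16617249]
```

```bash
python3 -m jog '0.42 -0.35 0 0 0 0.122 -1; 0.42 -0.35 0 0 0 0.122 -1; 0.42 -0.35 0 0 0 0 -1; 0.42 -0.35 0 0 0 0 -1; 0.42 -0.35 0 0 0 0 -1' 60; python3 -m jog '0.24 -0.56 0 0 0 0 -1; 0.24 -0.56 0 0 0 0 -1; 0.24 -0.56 0 0 0 0 -1; 0.24 -0.56 0 0 0 0 -1; 0.24 -0.56 0 0 0 0 -1'; python3 -m jog '0.07 -0.6 0 0 0 0 -1; 0.07 -0.6 0 0 0 0 -1; 0.07 -0.6 0 0 0 0 -1; 0 0 0 0 0 0 -1'
cat >> h.py <<'E'
def go(x,y,z,yaw=None):
    from bench import sense
    from scipy.spatial.transform import Rotation as R
    s=sense();A=R.from_euler('xyz',s["tcp_rot"],degrees=True)
    B=A if yaw is None else R.from_euler('xyz',[180,0,yaw],degrees=True)
    print("from",s["tool_pos"].round(1),s["tcp_rot"].round(2),"rot units",((A.inv()*B).as_rotvec(degrees=True)/60).round(4),"then shift units",(B.inv().apply(np.array([x,y,z])-s["tool_pos"])/100).round(4),"F",s["ft_force"].round(2),"t",round(s["time"],2))
E
python3 - <<'E'
from h import *
d=pickle.load(open("top0.pkl","rb"));im=d["img"];g=im.mean(2)
U=np.arange(299,322);w=np.clip(190-g[131:140,299:322],0,None);V=(w*np.arange(131,140)[:,None]).sum(0)/w.sum(0)
print(V.round(2));q=onz(d,U,V,192);p=np.polyfit(q[:,1],q[:,0],1);print("bar x at y=30:",np.polyval(p,30),"slope dx/dy",p[0])
w=g[143:146,285:335].mean(0);print(w.round(0))
Y,X=np.mgrid[:400,:640];m=(g>199)&(np.hypot(X-309,Y-139)<28);c=cv2.convexHull(max(blobs(m),key=cv2.contourArea))[:,0].astype(float)
print("disc",cv2.fitEllipse(onz(d,c[:,0],c[:,1],156).astype(np.float32)))
go(462,349,404,3.07)
E
```

```text
time: 0.78
tool_pos: [367.9, -370.5, 404.5]
tcp_rot: [-180.0, 0.0, 3.0]
ft_force: [0.7, -0.7, -0.3]
finger_gap: 85.6
grip_force: 0.0
time: 1.4
tool_pos: [472.1, -84.0, 404.7]
tcp_rot: [180.0, -0.0, 3.0]
ft_force: [0.7, 0.2, -0.0]
finger_gap: 85.8
grip_force: 0.0
time: 1.9
tool_pos: [482.8, 98.8, 404.4]
tcp_rot: [-179.9, 0.0, 3.4]
ft_force: [0.4, -0.0, -0.3]
finger_gap: 84.9
grip_force: 0.0
[136.47 136.5  136.51 136.44 136.37 136.21 136.15 136.18 136.19 136.27
 136.29 136.23 136.16 136.   135.97 135.95 135.87 135.88 135.87 135.86
 135.84 135.87 135.93]
bar x at y=30: 589.1420648106591 slope dx/dy -0.0569886245334587
[203. 209. 209. 209. 207. 205. 202. 200. 203. 205. 208. 208. 209. 209.
 208. 209. 209. 209. 209. 209. 209. 210. 211. 212. 212. 211. 211. 212.
 212. 213. 212. 213. 214. 213. 214. 214. 215. 214. 214. 213. 213. 213.
 214. 215. 215. 215. 214. 206. 194. 189.]
disc ((590.5426025390625, 30.85610580444336), (147.71640014648438, 148.5560760498047), 135.63111877441406)
from [482.8  98.8 404.4] [-1.7994e+02  3.0000e-02  3.4000e+00] rot units [-0.0011  0.0005  0.0054] then shift units [-0.0736 -2.5093  0.004 ] F [ 0.44 -0.01 -0.3 ] t 1.9
```

```bash
python3 -m jog '-0.02 -0.6 0 0 0 0 -1; -0.02 -0.6 0 0 0 0 -1; -0.02 -0.6 0 0 0 0 -1; -0.01 -0.6 0 0 0 0 -1; 0 -0.11 0 0 0 0 -1';python3 -m jog '0 0 0 0 0 0 -1;0 0 0 0 0 0 -1;0 0 0 0 0 0 -1'
python3 - <<'E'
from h import *
from bench import *
for n in("wrist","top"):
    d=snapshot(n);pickle.dump(d,open(f"{n}1.pkl","wb"));cv2.imwrite(f"pics/{n}1.png",d["img"][:,:,::-1])
go(462,350,404,3.07)
d=pickle.load(open("wrist1.pkl","rb"));
y,p=np.deg2rad(3.07),np.array([462,350.])
hx=np.array([np.cos(y),np.sin(y)]);hy=np.array([-np.sin(y),np.cos(y)])
print("expected corners",proj(d,[[*(p+a*60*hx+b*11*hy),146] for a in(-1,1) for b in(-1,1)],True).round(1))
E
```

```text
time: 2.52
tool_pos: [462.3, 347.5, 404.0]
tcp_rot: [-180.0, 0.1, 3.2]
ft_force: [0.2, -0.2, -0.4]
finger_gap: 85.5
grip_force: 0.0
time: 2.9
tool_pos: [463.5, 343.8, 404.9]
tcp_rot: [180.0, -0.0, 2.9]
ft_force: [0.5, 0.4, -0.3]
finger_gap: 85.2
grip_force: 0.0
from [463.3 344.1 404.9] [-1.80e+02 -2.00e-02  2.96e+00] rot units [-0.     -0.0004 -0.0018] then shift units [-0.0102 -0.0593  0.0095] F [-0.18 -0.47  0.3 ] t 3.0
expected corners [[323.3 273.7]
 [297.3 273.6]
 [323.9 127.7]
 [293.8 127.8]]
```

View pics/wrist1.png

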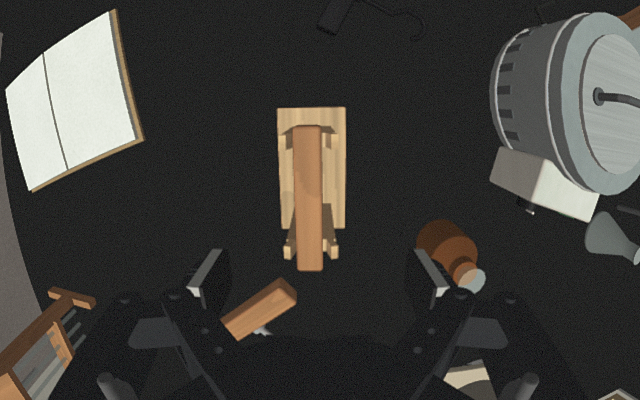

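The wrist view shows the stand's handle from about (294,125) to (323,271), between the open fingers.

Run:
```python
from h import *
d=pickle.load(open("wrist1.pkl","rb"));hsv=cv2.cvtColor(d["img"],cv2.COLOR_RGB2HSV).astype(int)
print([tuple(int(t) for t in hsv[180,c]) for c in range(282,346,4)])
m=(hsv[...,1]>125)&(hsv[...,2]>90);k=np.zeros_like(m);k[115:280,285:335]=True
c=max(blobs(m&k,100),key=cv2.contourArea);c=cv2.convexHull(c)[:,0].astype(float);q=onz(d,c[:,0],c[:,1],146,True)
r=cv2.minAreaRect(q.astype(np.float32));print(r,cv2.boxPoints(r))
go(462,350,404,3)
```

```text
[(18, 92, 200), (18, 91, 201), (17, 89, 209), (12, 124, 162), (14, 123, 180), (14, 119, 167), (14, 128, 167), (14, 122, 175), (14, 125, 185), (14, 125, 179), (17, 99, 159), (19, 91, 190), (17, 94, 199), (18, 94, 196), (18, 91, 184), (18, 92, 209)]
((451.11871337890625, 347.46649169921875), (90.81493377685547, 15.494894027709961), 3.2595043182373047) [[405.34418 352.61963]
 [406.22522 337.14978]
 [496.89325 342.31335]
 [496.0122  357.7832 ]]
from [463.3 344.1 404.9] [-1.80e+02 -2.00e-02  2.96e+00] rot units [-0.     -0.0004 -0.0006] then shift units [-0.0102 -0.0593  0.0095] F [-0.18 -0.47  0.3 ] t 3.0
```

Run:
```python
from h import *
d=pickle.load(open("wrist1.pkl","rb"));hsv=cv2.cvtColor(cv2.GaussianBlur(d["img"],(3,3),0),cv2.COLOR_RGB2HSV).astype(int)
m=(hsv[...,1]>107)&(hsv[...,2]>80)&(hsv[...,0]<17);k=np.zeros_like(m);k[115:280,285:335]=True
m=cv2.morphologyEx((m&k).astype(np.uint8),cv2.MORPH_OPEN,np.ones((5,5)));
c=max(blobs(m,100),key=cv2.contourArea);print(cv2.boundingRect(c));c=cv2.convexHull(c)[:,0].astype(float);q=onz(d,c[:,0],c[:,1],146,True)
r=cv2.minAreaRect(q.astype(np.float32));print(r)
```

```text
(292, 125, 31, 146)
((464.7245178222656, 351.47198486328125), (118.50504302978516, 21.94585609436035), 3.382471799850464)
```

```bash
python3 -m jog '0.005 -0.07 0.2 0 0 -0.004 -1; 0 0 0.3 0 0 0 -1; 0 0 0.3 0 0 0 -1; 0 0 0.2 0 0 0 -1; 0 0 0.15 0 0 0 -1' 100; python3 -m jog '0 0 0 0 0 0 -1;0 0 0 0 0 0 -1';python3 -c "
from h import *
go(463.5,351,289,3.2)"
```

```text
time: 3.62
tool_pos: [462.7, 352.1, 287.9]
tcp_rot: [180.0, 0.1, 3.3]
ft_force: [-0.0, -0.2, 0.3]
finger_gap: 85.3
grip_force: 0.0
time: 3.88
tool_pos: [463.5, 352.5, 290.8]
tcp_rot: [-180.0, -0.1, 3.3]
ft_force: [1.0, 0.1, 0.1]
finger_gap: 85.6
grip_force: 0.0
from [463.5 352.5 290.8] [-1.7995e+02 -8.0000e-02  3.2900e+00] rot units [-0.0008 -0.0014  0.0016] then shift units [-0.0006  0.0145  0.0179] F [1.01 0.06 0.07] t 3.88
```

```bash
python3 -m jog '0 0.012 0.01 0 0 0 -1;0 0 0 0 0 0 0;0 0 0 0 0 0 1;0 0 0 0 0 0 1;0 0 0 0 0 0 1'; python3 -m jog '0 0 0 0 0 0 1;0 0 0 0 0 0 1;0 0 0 0 0 0 1';python3 -c "
from h import *
go(463.5,351,289,3.2)
from bench import *
print(sense()['wrist_torque'])"
```

```text
time: 4.5
tool_pos: [463.3, 351.1, 289.2]
tcp_rot: [-180.0, -0.0, 3.3]
ft_force: [0.3, -0.3, -1.5]
finger_gap: 20.6
grip_force: 97.7
time: 4.88
tool_pos: [463.2, 351.1, 289.0]
tcp_rot: [-180.0, -0.0, 3.3]
ft_force: [0.2, -0.4, 4.0]
finger_gap: 20.8
grip_force: 98.4
from [463.2 351.1 289. ] [-1.7998e+02 -3.0000e-02  3.2900e+00] rot units [-0.0003 -0.0005  0.0016] then shift units [0.0025 0.0009 0.0003] F [ 0.18 -0.38  3.98] t 4.88
[0.00413994 0.02895541 0.03213874]
```

```bash
python3 -m jog '0 0 -0.1 0 0 0 1; 0 0 -0.25 0 0 0 1; 0 0 -0.5 0 0 0 1; 0 0 -0.6 0 0 0 1; 0 0 -0.5 0 0 0 1'; python3 -m jog '0 0 0 0 0 0 1;0 0 0 0 0 0 1;0 0 0 0 0 0 1'
python3 - <<'E'
from h import *
from bench import *
d=snapshot("side");pickle.dump(d,open("side2.pkl","wb"))
go(535,28,480,3.26);s=sense()
g=s["tool_pos"]-[0,0,156];y=np.deg2rad(3.3);hx=np.array([np.cos(y),np.sin(y),0])
P=[g+hx*60,g-hx*60,g-[0,0,105],g+hx*18-[0,0,92.5]]
p=proj(d,np.array(P));print(p.round(1))
im=d["img"].copy()
for a in p: cv2.circle(im,tuple(int(round(t*8)) for t in a),8,(255,0,0),1,shift=3)
c=p.mean(0).astype(int);cr=im[max(c[1]-50,0):c[1]+50,c[0]-65:c[0]+65];print(c)
cv2.imwrite("pics/lift.png",cv2.resize(cr,None,fx=5,fy=5,interpolation=cv2.INTER_CUBIC)[:,:,::-1])
E
```

```text
time: 5.5
tool_pos: [462.8, 350.8, 486.2]
tcp_rot: [-180.0, -0.0, 3.3]
ft_force: [0.5, 0.3, -2.5]
finger_gap: 21.1
grip_force: 97.9
time: 5.88
tool_pos: [462.9, 350.8, 481.0]
tcp_rot: [179.9, 0.2, 3.3]
ft_force: [0.1, 0.5, -2.0]
finger_gap: 20.6
grip_force: 97.9
from [462.9 350.8 481.2] [179.88   0.21   3.29] rot units [0.0019 0.0035 0.0005] then shift units [0.5365 3.2641 0.0116] F [ 0.58  0.04 -2.  ] t 5.92
[[259.9 243.8]
 [312.6 245.1]
 [287.9 277.6]
 [280.2 273.6]]
[285 260]
```

View pics/lift.png

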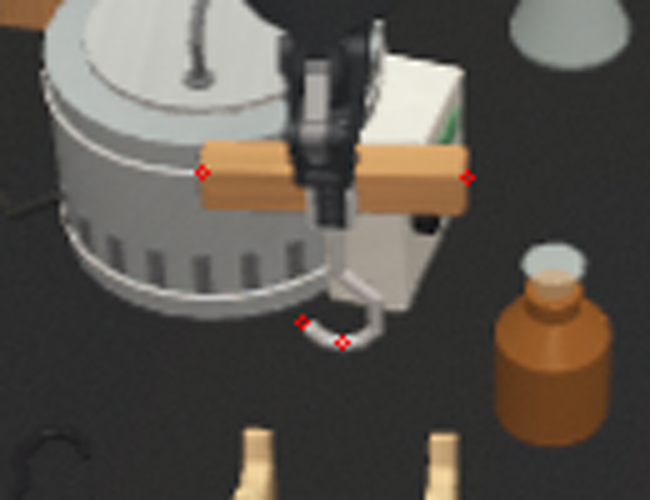

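The red markers fall on the handle ends, saddle and tip, so the lifter sits straight in the grip: saddle = TCP − 261 mm. Now over to the lid.

```bash
python3 -m jog '0.1 0.54 0 0 0 0 1;0.1 0.54 0 0 0 0 1;0.1 0.54 0 0 0 0 1;0.1 0.54 0 0 0 0 1;0.1 0.54 0 0 0 0 1'; python3 -m jog '0.1 0.54 0 0 0 0 1;0 0 0 0 0 0 1;0 0 0 0 0 0 1;0 0 0 0 0 0 1'
python3 - <<'E'
from h import *
from bench import *
d=snapshot("wrist");pickle.dump(d,open("wrist3.pkl","wb"));cv2.imwrite("pics/wrist3.png",d["img"][:,:,::-1])
go(544,31,427,3.26)
y=np.deg2rad(3.26);hy=np.array([-np.sin(y),np.cos(y)])
print("exp bar ends",proj(d,[[*(np.array([589.7,31])+t*hy),192] for t in(-43,43)],True))
E
```

```text
time: 6.55
tool_pos: [528.5, 82.6, 482.2]
tcp_rot: [-180.0, 0.1, 3.3]
ft_force: [0.6, -0.4, -2.5]
finger_gap: 20.4
grip_force: 98.4
time: 7.05
tool_pos: [541.4, 32.1, 483.2]
tcp_rot: [-180.0, 0.0, 3.4]
ft_force: [-0.2, -0.5, -2.5]
finger_gap: 20.7
grip_force: 98.6
from [541.4  32.2 483.4] [-1.7998e+02  3.0000e-02  3.4000e+00] rot units [-0.0003  0.0005  0.0023] then shift units [0.025  0.0136 0.564 ] F [ 0.62 -0.27 -1.68] t 7.1
exp bar ends [[373.4187756  138.49234989]
 [271.52400347 138.02927025]]
```

View pics/wrist3.png

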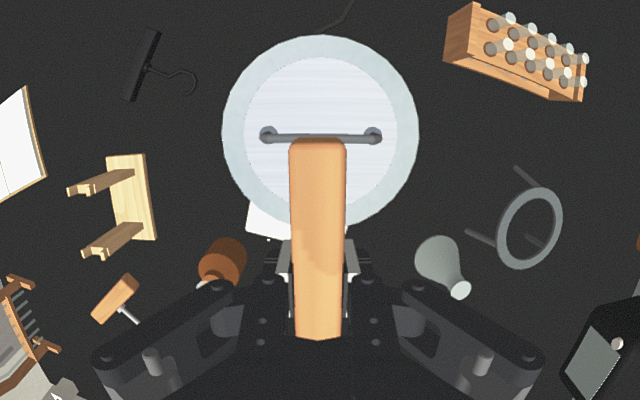

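The wrist view shows the bar from about (268,134) to (373,135), with the wooden handle below it. I refine the lid pose from this.

Run:
```python
from h import *
d=pickle.load(open("wrist3.pkl","rb"));g=cv2.GaussianBlur(d["img"],(3,3),0).mean(2)
pts=[]
for u in list(range(278,288,2))+list(range(350,364,2)):
    w=np.clip(170-g[128:146,u],0,None);v=(w*np.arange(128,146)).sum()/w.sum();pts.append(onz(d,u,v,192,True))
pts=np.array(pts);print(pts.round(1));p=np.polyfit(pts[:,1],pts[:,0],1);print("bar x@31",np.polyval(p,31),"yaw",-np.degrees(np.arctan(p[0])))
# bar ends (dark extents incl legs), rows 128..142
col=(g[130:142,250:400]<150).any(0);uu=np.nonzero(col)[0]+250;print("extent",uu.min(),uu.max())
print(onz(d,[uu.min(),uu.max()],[135,135],180,True))
t=pickle.load(open("top1.pkl","rb"));im=t["img"];g=im.mean(2);Y,X=np.mgrid[:400,:640]
m=(g>199)&(np.hypot(X-309,Y-139)<28);c=cv2.convexHull(max(blobs(m),key=cv2.contourArea))[:,0].astype(float);print("top disc",cv2.fitEllipse(onz(t,c[:,0],c[:,1],156).astype(np.float32)))
g=d["img"].astype(int);m=(g.min(2)>=0)
hs=cv2.cvtColor(d["img"],cv2.COLOR_RGB2HSV).astype(int);print([tuple(hs[110,u]) for u in range(215,275,6)],hs[60,300:304])
```

```text
[[ 5.878e+02  6.840e+01]
 [ 5.879e+02  6.670e+01]
 [ 5.879e+02  6.500e+01]
 [ 5.881e+02  6.340e+01]
 [ 5.882e+02  6.170e+01]
 [ 5.907e+02  8.000e+00]
 [ 5.909e+02  6.300e+00]
 [ 5.910e+02  4.600e+00]
 [ 5.912e+02  2.900e+00]
 [ 5.912e+02  1.200e+00]
 [ 5.913e+02 -5.000e-01]
 [ 5.914e+02 -2.200e+00]]
bar x@31 589.7040831801763 yaw 2.8895292945017257
extent 260 381
[[588.33991765  86.08730024]
 [594.83545422 -20.75030723]]
top disc ((590.4037475585938, 30.918386459350586), (147.58642578125, 148.74842834472656), 110.9784927368164)
[(np.int64(0), np.int64(0), np.int64(51)), (np.int64(60), np.int64(10), np.int64(53)), (np.int64(98), np.int64(17), np.int64(226)), (np.int64(98), np.int64(13), np.int64(224)), (np.int64(102), np.int64(15), np.int64(228)), (np.int64(99), np.int64(19), np.int64(226)), (np.int64(109), np.int64(12), np.int64(239)), (np.int64(106), np.int64(12), np.int64(238)), (np.int64(104), np.int64(12), np.int64(236)), (np.int64(103), np.int64(10), np.int64(236))] [[105  11 230]
 [103  10 237]
 [103   8 238]
 [109   9 240]]
```

```bash
python3 -m jog '0.015 0.007 0.2 0 0 0 1;0 0 0.2 0 0 0 1;0 0 0.1 0 0 0 1;0 0 0.05 0 0 0 1;0 0 0 0 0 0 1'; python3 -m jog '0 0 0 0 0 0 1;0 0 0 0 0 0 1'
python3 -c "
from h import *
go(589.7,31.8,427,3.1)"
```

```text
time: 7.72
tool_pos: [543.1, 30.3, 428.5]
tcp_rot: [-180.0, 0.0, 3.3]
ft_force: [-0.3, -0.2, -2.1]
finger_gap: 20.8
grip_force: 98.6
time: 7.98
tool_pos: [543.3, 30.3, 429.5]
tcp_rot: [180.0, -0.1, 3.3]
ft_force: [-0.1, 0.0, -2.1]
finger_gap: 20.5
grip_force: 98.6
from [543.3  30.3 429.5] [ 1.7999e+02 -8.0000e-02  3.2900e+00] rot units [ 0.0001 -0.0013  0.0031] then shift units [0.4636 0.0103 0.0248] F [-0.12  0.   -2.08] t 7.97
```

```bash
python3 -m jog '0.06 0 0.022 0 0 0 1;0.1 0 0 0 0 0 1;0.1 0 0 0 0 0 1;0.1 0 0 0 0 0 1;0.1 0.01 0 0 0 0.003 1'; python3 -m jog '0 0 0 0 0 0 1;0 0 0 0 0 0 1;0 0 0 0 0 0 1'
python3 -c "
from h import *
go(589.7,31.8,443.5,3.1)
from bench import *
d=snapshot('side');P=proj(d,np.array([589,31,170.])).astype(int);print(P)
cv2.imwrite('pics/hook.png',cv2.resize(d['img'][P[1]-45:P[1]+45,P[0]-60:P[0]+60],None,fx=6,fy=6,interpolation=cv2.INTER_CUBIC)[:,:,::-1])"
```

```text
time: 8.6
tool_pos: [590.0, 32.1, 426.3]
tcp_rot: [-180.0, 0.0, 3.1]
ft_force: [-0.7, 0.4, -2.5]
finger_gap: 20.5
grip_force: 98.6
time: 8.98
tool_pos: [589.0, 32.0, 426.5]
tcp_rot: [180.0, 0.0, 3.1]
ft_force: [0.1, -0.2, -2.0]
finger_gap: 20.8
grip_force: 98.6
from [589.   32.  426.5] [180.     0.     3.11] rot units [0.     0.0001 0.0002] then shift units [ 0.0073  0.0025 -0.1696] F [ 0.13 -0.23 -1.96] t 8.97
[261 210]
```

View pics/hook.png

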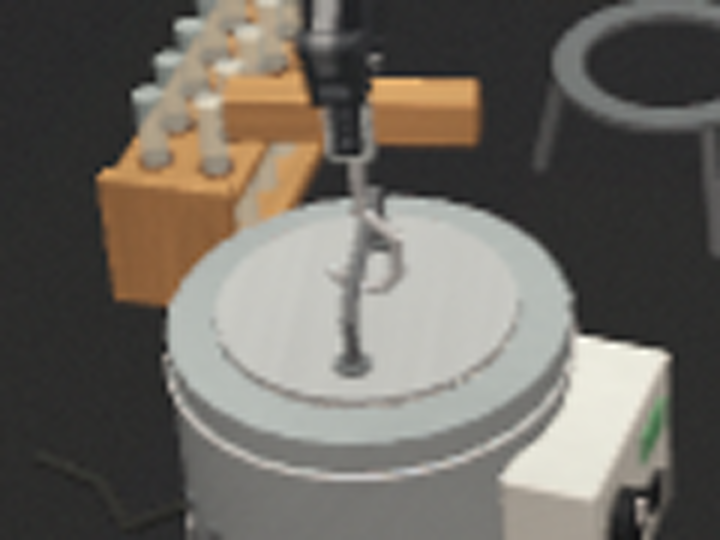

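The side crop shows the hook's tip under the bar, with the bar inside the throat. I raise it in small steps.

```bash
cat >> h.py <<'E'
def feel(n=4):
    from bench import sense,snapshot
    F=[];Z=[]
    for i in range(n):
        snapshot("side");s=sense();F.append(np.r_[s["ft_force"],s["wrist_torque"]]);Z.append(np.r_[s["tool_pos"],s["tcp_rot"]])
    print("F",np.mean(F,0).round(2),"sd",np.std(F,0)[2].round(2),"pose",np.mean(Z,0).round(2),"t",round(s["time"],2))
E
python3 -c "
from h import *
feel()";python3 -m jog '0.007 0 -0.06 0 0 0 1;0 0 -0.06 0 0 0 1;0 0 -0.03 0 0 0 1;0 0 -0.015 0 0 0 1;0 0 0 0 0 0 1';python3 -m jog '0 0 -0.01 0 0 0 1; 0 0 0 0 0 0 1;0 0 0 0 0 0 1';python3 -m jog '0 0 -0.01 0 0 0 1; 0 0 0 0 0 0 1;0 0 0 0 0 0 1';python3 -c "
from h import *
feel()"
```

```text
F [-0.09 -0.47 -2.21 -0.02  0.03 -0.01] sd 0.19 pose [ 5.8900e+02  3.2010e+01  4.2664e+02  0.0000e+00 -1.0000e-02  3.1100e+00] t 9.22
time: 9.85
tool_pos: [589.9, 32.0, 443.1]
tcp_rot: [180.0, -0.0, 3.1]
ft_force: [-1.1, 0.5, -1.2]
finger_gap: 20.6
grip_force: 98.6
time: 10.22
tool_pos: [589.8, 32.1, 443.9]
tcp_rot: [-180.0, 0.0, 3.1]
ft_force: [0.3, -0.0, -2.3]
finger_gap: 20.4
grip_force: 98.6
time: 10.6
tool_pos: [589.9, 32.1, 445.0]
tcp_rot: [-180.0, -0.0, 3.1]
ft_force: [-0.3, 0.4, -2.1]
finger_gap: 20.3
grip_force: 98.6
F [-0.07  0.49 -2.31 -0.04 -0.03 -0.  ] sd 0.46 pose [589.85  32.03 444.98   0.     0.     3.11] t 10.8
```

```bash
for i in 1 2 3; do python3 -m jog '0 0 -0.01 0 0 0 1; 0 0 0 0 0 0 1;0 0 0 0 0 0 1' | grep -E "pos|ft_f"; done; python3 -c "
from h import *
feel()"
```

```text
tool_pos: [589.8, 32.0, 445.7]
ft_force: [0.1, -0.2, -4.6]
tool_pos: [589.8, 32.1, 446.6]
ft_force: [-0.1, 0.2, -7.7]
tool_pos: [589.9, 32.0, 448.0]
ft_force: [0.3, 0.6, -8.1]
F [-0.3   0.28 -7.82  0.06 -0.02 -0.01] sd 0.24 pose [589.86  32.02 448.   180.    -0.     3.11] t 12.12
```

Contact is at TCP z ≈ 445.5, and at the middle the hook carries 5.6 N. Now I probe ±15 mm.

```bash
python3 -m jog '0 0 0.02 0 0 0 1; 0 0 0.03 0 0 0 1;0.004 -0.075 0 0 0 0 1;0.004 -0.075 0 0 0 0 1;0 0 -0.01 0 0 0 1'|grep ft_f; python3 -m jog '0 0 -0.01 0 0 0 1;0 0 -0.01 0 0 0 1;0 0 -0.01 0 0 0 1;0 0 -0.01 0 0 0 1;0 0 0 0 0 0 1' | grep -E "pos|ft_f";python3 -c "
from h import *
feel(6)"
```

```text
ft_force: [-0.1, -0.7, -1.9]
tool_pos: [589.8, 47.0, 447.7]
ft_force: [-0.8, 0.5, -8.1]
F [-0.09  0.11 -7.79 -0.01 -0.01 -0.02] sd 0.53 pose [5.8982e+02 4.7020e+01 4.4783e+02 0.0000e+00 2.0000e-02 3.1100e+00] t 13.68
```

```bash
python3 -m jog '0 0 0.02 0 0 0 1; 0 0 0.03 0 0 0 1;-0.006 0.1 0 0 0 0 1;-0.005 0.1 0 0 0 0 1;-0.005 0.1 0 0 0 0 1'|grep ft_f; python3 -m jog '0 0 -0.01 0 0 0 1; 0 0 -0.01 0 0 0 1;0 0 -0.01 0 0 0 1;0 0 -0.01 0 0 0 1;0 0 -0.01 0 0 0 1' | grep -E "pos|ft_f";python3 -m jog '0 0 0 0 0 0 1' | grep -E "ft_f"; python3 -c "
from h import *
feel(6)"
```

```text
ft_force: [0.3, 0.4, -1.9]
tool_pos: [589.7, 17.4, 447.3]
ft_force: [0.2, 1.2, -5.8]
ft_force: [-0.2, 0.8, -7.4]
F [-0.14  0.91 -6.71  0.19  0.01 -0.01] sd 0.13 pose [ 5.8984e+02  1.7120e+01  4.4780e+02 -1.7999e+02  2.0000e-02  3.1200e+00] t 15.35
```

Fit: W ≈ 6.0 N, balance ≈ +7.5 to +9 mm in world y from the middle. I go to +8.5 and test there.

```bash
python3 -c "
from bench import *
import pickle
pickle.dump([snapshot('wrist'),snapshot('side')],open('tilt_m15.pkl','wb'))"
python3 -m jog '0 0 0.02 0 0 0 1; 0 0 0.03 0 0 0 1;0.004 -0.08 0 0 0 0 1;0.004 -0.08 0 0 0 0 1;0.004 -0.075 0 0 0 0 1'|grep ft_f; python3 -c "
from h import *
feel(1)
from bench import *
pickle.dump([snapshot('wrist'),snapshot('side')],open('tilt_0.pkl','wb'))"
python3 -m jog '0 0 -0.01 0 0 0 1; 0 0 -0.01 0 0 0 1;0 0 -0.01 0 0 0 1;0 0 0 0 0 0 1;0 0 0 0 0 0 1' | grep -E "pos|ft_f"; python3 -m jog '0 0 -0.01 0 0 0 1;0 0 0 0 0 0 1;0 0 0 0 0 0 1' | grep -E "pos|ft_f"; python3 -m jog '0 0 -0.01 0 0 0 1; 0 0 0 0 0 0 1;0 0 0 0 0 0 1' | grep -E "pos|ft_f"; python3 -c "
from h import *
feel(6)
from bench import *
pickle.dump([snapshot('wrist'),snapshot('side')],open('tilt_a.pkl','wb'))"
```

```text
ft_force: [0.4, 0.8, -1.5]
F [-0.39  0.74 -1.71  0.02 -0.01  0.01] sd 0.0 pose [ 5.8977e+02  4.2160e+01  4.4330e+02 -1.7996e+02 -3.0000e-02  3.1700e+00] t 16.12
tool_pos: [589.7, 40.4, 445.7]
ft_force: [0.1, -0.6, -5.0]
tool_pos: [589.7, 40.6, 446.6]
ft_force: [0.1, -0.2, -8.7]
tool_pos: [589.8, 40.5, 448.0]
ft_force: [-0.1, 0.0, -8.7]
F [-0.02 -0.08 -8.28 -0.01 -0.01 -0.03] sd 0.56 pose [589.79  40.54 448.    -0.    -0.     3.11] t 17.9
```

```bash
cat >> h.py <<'E'
def rims(ref,cur,c,R=75,z=153):
    """vertical image displacement (mm up) of near(+y), far(-y), and +-x rim patches of the disc, side camera"""
    out=[]
    for a in((0,1),(0,-1),(1,0),(-1,0)):
        P=np.array([c[0]+a[0]*R,c[1]+a[1]*R,z]);p=proj(ref,P);k=proj(ref,P+[0,0,10])-p
        x,y=int(p[0])-12,int(p[1])-7
        A,B=[d["img"].mean(2)[y:y+14,x:x+24].astype(np.float32) for d in(ref,cur)]
        s,_=cv2.phaseCorrelate(A,B,cv2.createHanningWindow((24,14),cv2.CV_32F));out.append(s[1]/k[1]*10)
    return np.round(out,2)
E
python3 - <<'E'
from h import *
L=lambda n:pickle.load(open(n,"rb"))[1]
r=L("tilt_0.pkl")
for n in("tilt_m15.pkl","tilt_a.pkl"):print(n,rims(r,L(n),(590,31.5)))
E
```

```text
tilt_m15.pkl [-1.39 -0.78 -1.64 -1.89]
tilt_a.pkl [-2.43 -1.45 -1.8  -1.18]
```

The hook carries 6.02 N, so the full weight. I lift slowly.

```bash
python3 -m jog '0 0 -0.01 0 0 0 1;0 0 -0.02 0 0 0 1;0 0 -0.02 0 0 0 1;0 0 -0.01 0 0 0 1;0 0 0 0 0 0 1' | grep -E "pos|ft_f"; python3 -c "
from h import *
feel(5)
from bench import *
d=snapshot('side');P=proj(d,np.array([589,31,170.])).astype(int)
a=cv2.resize(d['img'][P[1]-45:P[1]+45,P[0]-60:P[0]+60],(720,540),interpolation=cv2.INTER_CUBIC)[:,:,::-1]
cv2.imwrite('pics/lifted.png',a)"
```

```text
tool_pos: [589.8, 40.5, 454.2]
ft_force: [-1.0, -0.4, -8.3]
F [ 0.01 -0.28 -8.18 -0.   -0.01  0.02] sd 0.81 pose [ 5.8978e+02  4.0540e+01  4.5392e+02 -1.8000e+02  1.0000e-02  3.1100e+00] t 18.88
```

View pics/lifted.png

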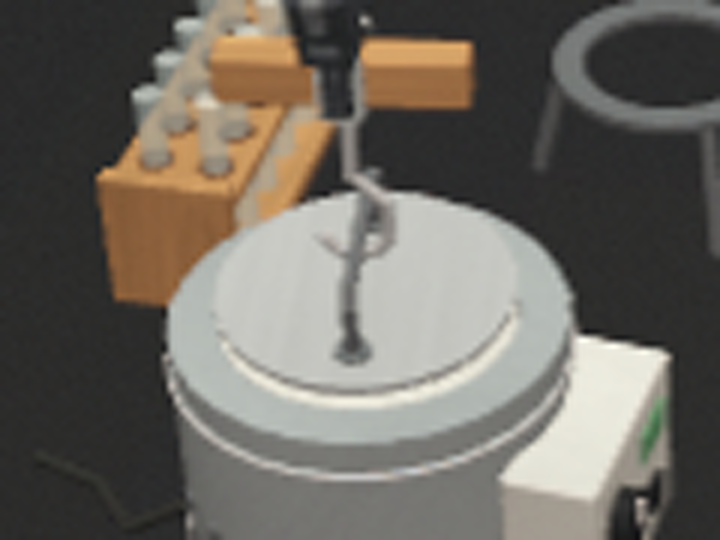

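The lid hangs level, with an even gap all around. I raise it clear, then carry it with a gentle ramp.

```bash
python3 -m jog '0 0 -0.02 0 0 0 1;0 0 -0.04 0 0 0 1;0 0 -0.06 0 0 0 1;0 0 -0.08 0 0 0 1;0 0 -0.08 0 0 0 1' | grep -E "pos|ft_f";python3 -m jog '0 0 -0.08 0 0 0 1;0 0 -0.06 0 0 0 1;0 0 -0.04 0 0 0 1;0 0 -0.02 0 0 0 1;0 0 0 0 0 0 1' | grep -E "pos|ft_f"; python3 -c "
from h import *
feel(5)"
python3 -m jog '-0.008 0.018 0 0 0 0 1;-0.015 0.037 0 0 0 0 1;-0.023 0.056 0 0 0 0 1;-0.03 0.074 0 0 0 0 1;-0.038 0.092 0 0 0 0 1' | grep -E "pos|ft_f"
python3 -m jog '-0.045 0.111 0 0 0 0 1;-0.053 0.13 0 0 0 0 1;-0.06 0.148 0 0 0 0 1;-0.06 0.148 0 0 0 0 1;-0.06 0.148 0 0 0 0 1' | grep -E "pos|ft_f"
```

```text
tool_pos: [589.8, 40.5, 482.9]
ft_force: [-0.0, 0.2, -9.0]
tool_pos: [589.8, 40.5, 501.9]
ft_force: [0.4, -0.5, -8.9]
F [-0.1  -0.01 -8.06  0.    0.01  0.03] sd 0.42 pose [ 5.8977e+02  4.0540e+01  5.0164e+02 -1.8000e+02  3.0000e-02  3.1100e+00] t 20.43
tool_pos: [579.7, 11.6, 502.0]
ft_force: [0.6, 0.6, -7.3]
tool_pos: [555.4, -58.8, 502.0]
ft_force: [-0.5, -0.2, -8.7]
```

```bash
python3 -m jog '-0.06 0.148 0 0 0 0 1;-0.06 0.148 0 0 0 0 1;-0.06 0.148 0 0 0 0 1;-0.06 0.148 0 0 0 0 1;-0.06 0.148 0 0 0 0 1' | grep -E "pos|ft_f"
python3 -m jog '-0.06 0.148 0 0 0 0 1;-0.06 0.148 0 0 0 0 1;-0.06 0.148 0 0 0 0 1;-0.06 0.148 0 0 0 0 1;-0.06 0.148 0 0 0 0 1' | grep -E "pos|ft_f"
python3 -m jog '-0.06 0.148 0 0 0 0 1;-0.06 0.148 0 0 0 0 1;-0.053 0.13 0 0 0 0 1;-0.045 0.111 0 0 0 0 1;-0.038 0.092 0 0 0 0 1' | grep -E "pos|ft_f"
python3 -m jog '-0.03 0.074 0 0 0 0 1;-0.023 0.056 0 0 0 0 1;-0.015 0.037 0 0 0 0 1;-0.008 0.018 0 0 0 0 1;0 0 0 0 0 0 1' | grep -E "pos|ft_f"; python3 -c "
from h import *
feel(5)
from bench import *
for n in('wrist','side','top'):
    d=snapshot(n);pickle.dump(d,open(n+'5.pkl','wb'))
    cv2.imwrite('pics/'+n+'5.png',d['img'][:,:,::-1])
go(474.2,-291.7,500,3.1)"
```

```text
tool_pos: [529.6, -134.1, 502.0]
ft_force: [0.5, 0.5, -8.4]
tool_pos: [503.6, -209.7, 502.0]
ft_force: [-0.1, 0.6, -7.7]
tool_pos: [481.6, -273.6, 502.0]
ft_force: [0.2, 0.3, -7.9]
tool_pos: [475.3, -291.7, 502.0]
ft_force: [0.7, -0.3, -8.1]
F [-0.2   0.02 -8.34  0.   -0.02  0.  ] sd 0.24 pose [ 475.35 -291.58  502.01 -179.99   -0.      3.13] t 24.43
from [ 475.3 -291.7  502. ] [180.    -0.     3.12] rot units [ 0.     -0.      0.0004] then shift units [-0.0112 -0.0003  0.0203] F [-0.15  0.12 -7.39] t 24.57
```

View pics/wrist5.png

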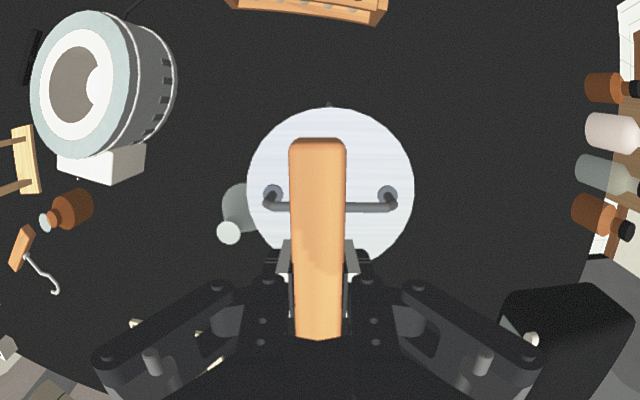

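The wrist view shows the lid hanging level: leg feet at (271,193) and (386,193), disc centre near (330,185). I measure its centre against the tripod.

Run:
```python
from h import *
from scipy.optimize import least_squares
d=pickle.load(open("wrist5.pkl","rb"));hs=cv2.cvtColor(d["img"],cv2.COLOR_RGB2HSV).astype(int);g=d["img"].mean(2)
Y,X=np.mgrid[:400,:640];m=(g>140)&(hs[...,1]<40)&(np.hypot(X-330,Y-190)<100)
c=cv2.convexHull(max(blobs(m),key=cv2.contourArea))[:,0].astype(float);
c=c[(c[:,1]<215)]
E=np.array([d["extrinsics"][0,3],d["extrinsics"][1,3]])
for z in(212,):
    q=onz(d,c[:,0],c[:,1],z,True);r=least_squares(lambda p:np.hypot(*(q-p[:2]).T)-p[2],[475,-300,75]);print("disc",z,r.x.round(1),np.abs(r.fun).max().round(2),len(q))
pts=np.array([onz(d,u,(lambda w:(w*np.arange(196,218)).sum()/w.sum())(np.clip(160-g[196:218,u],0,None)),248.3,True) for u in list(range(276,286,2))+list(range(350,372,2))])
p=np.polyfit(pts[:,1],pts[:,0],1);print("bar x at -300",np.polyval(p,-300),"yaw",-np.degrees(np.arctan(p[0])))
t=pickle.load(open("top5.pkl","rb"));g=t["img"].mean(2);p=proj(t,[475,-300,212.]);print(p,[int(g[int(p[1])+k,int(p[0])-35]) for k in range(-30,31,6)])
m=(g>150)&(np.hypot(X-p[0],Y-p[1])<33);b=blobs(m)
for c in b:
    c=cv2.convexHull(c)[:,0].astype(float);q=onz(t,c[:,0],c[:,1],212);print(len(q),cv2.minEnclosingCircle(q.astype(np.float32)),q.min(0),q.max(0))
cv2.imwrite("pics/cmp5.png",np.hstack([cv2.resize(t["img"][130:250,360:480],(400,400)),cv2.resize(pickle.load(open("side5.pkl","rb"))["img"][110:230,260:380],(400,400))])[:,:,::-1])
```

```text
disc 212 [ 475.4 -302.7   74.9] 0.55 32
bar x at -300 477.0301949547037 yaw 1.279282653070972
[421.48808961 175.45759132] [41, 42, 39, 41, 40, 40, 41, 51, 215, 170, 193]
25 ((475.8899230957031, -299.86749267578125), 98.07447052001953) [ 379.63870495 -377.38957924] [ 571.96421233 -211.29329091]
```

View pics/cmp5.png

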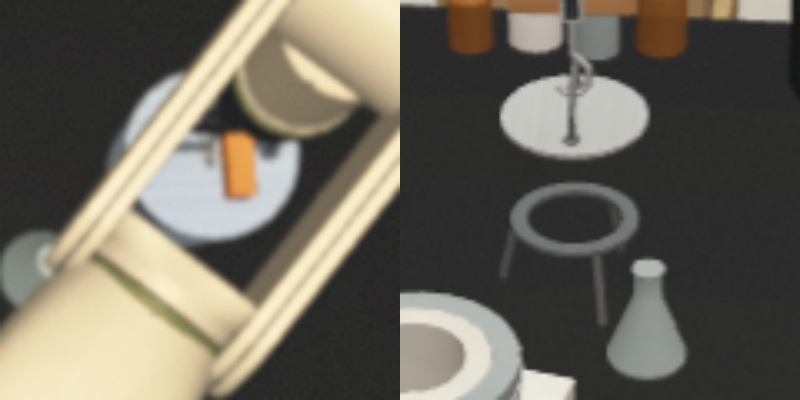

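Run:
```python
from h import *
from scipy.optimize import least_squares
Y,X=np.mgrid[:400,:640]
d=pickle.load(open("side5.pkl","rb"));g=d["img"].mean(2);hs=cv2.cvtColor(d["img"],cv2.COLOR_RGB2HSV).astype(int)
p=proj(d,[475,-302,212.]);m=(g>125)&(hs[...,1]<60)&(np.hypot(X-p[0],Y-p[1]-1)<26)
c=cv2.convexHull(max(blobs(m),key=cv2.contourArea))[:,0].astype(float);print(p,cv2.boundingRect(c.astype(np.float32)))
c=c[c[:,1]<p[1]+6] if 0 else c
q=onz(d,c[:,0],c[:,1],209);print("disc side",[np.round(v,1) for v in cv2.fitEllipse(q.astype(np.float32))])
for nm in("side0.pkl","side5.pkl"):
    d=pickle.load(open(nm,"rb"));g=d["img"].mean(2);p=proj(d,[474.7,-300.2,90.])
    q=onz(d,X.ravel(),Y.ravel(),90).reshape(400,640,2);r=np.hypot(q[...,0]-474.7,q[...,1]+300.2)
    k=(r<78)&(g>62);v,u=np.nonzero(k);c=cv2.convexHull(np.stack([u,v],1).astype(np.int32))[:,0].astype(float)
    Q=onz(d,c[:,0],c[:,1],88);print("ring side",p,[np.round(t,1) for t in cv2.fitEllipse(Q.astype(np.float32))])
```

```text
[312.19001981 143.17413509] (290, 125, 45, 32)
disc side [array([ 477.6, -320.7]), array([148.1, 218.8]), np.float64(4.6)]
ring side [312.50882138 173.58620404] [array([ 476.2, -295.2]), array([138.4, 141.7]), np.float64(13.2)]
ring side [312.50882138 173.58620404] [array([ 476.2, -295. ]), array([138.6, 141.3]), np.float64(15.1)]
```

Run:
```python
from h import *
from scipy.optimize import least_squares
Y,X=np.mgrid[:400,:640]
d=pickle.load(open("side5.pkl","rb"));g=d["img"].mean(2);hs=cv2.cvtColor(d["img"],cv2.COLOR_RGB2HSV).astype(int)
for y in(128,130,131,132,133,134,136): print(y,np.nonzero(g[y,285:340]>125)[0]+285)
for th in(110,125,140):
    m=(g>th)&(hs[...,1]<60)&(np.abs(X-312)<28)&(Y>131)&(Y<162)
    c=cv2.convexHull(max(blobs(m),key=cv2.contourArea))[:,0].astype(float);c=c[(c[:,1]>133)]
    P0,o=ray(d,c[:,0],c[:,1])
    # fit: disc outline = top rim above centre rows, lower rim for near side; use z 212 far / 206 near approx by row
    z=np.where(c[:,1]<145,212,206.)
    q=o[:2]+P0[:,:2]*((z-o[2])/P0[:,2])[:,None]
    r=least_squares(lambda p:np.hypot(*(q-p[:2]).T)-p[2],[475,-300,75]);print(th,r.x.round(1),np.abs(r.fun).max().round(1), [np.round(v,1) for v in cv2.fitEllipse(q.astype(np.float32))])
```

```text
128 [314 315]
130 [316]
131 [316]
132 [309 316]
133 [304 305 306 307 308 309 310 311 314 315 316 317 318 319 320 321]
134 [300 301 302 303 304 305 306 307 308 309 310 311 314 315 316 317 318 319
 320 321 322 323 324]
136 [296 297 298 299 300 301 302 303 304 305 306 307 308 309 310 314 315 316
 317 318 319 320 321 322 323 324 325 326 327 328]
110 [ 476.1 -301.    76.5] 3.0 [array([ 476.2, -302.3]), array([149.4, 159.4]), np.float64(3.3)]
125 [ 476.1 -301.4   75.1] 2.7 [array([ 476. , -301.9]), array([148.2, 154.3]), np.float64(178.7)]
140 [ 476.2 -302.1   74.3] 1.5 [array([ 476.3, -302.4]), array([147.4, 150.6]), np.float64(177.1)]
```

```bash
cat >> h.py <<'E'
def rimtilt(d,c0,z0):
    from scipy.optimize import least_squares
    hs=cv2.cvtColor(d["img"],cv2.COLOR_RGB2HSV).astype(int);g=cv2.GaussianBlur(d["img"],(3,3),0).mean(2)
    P=[]
    for t in np.radians(np.arange(-140,141,4)):
        Q=proj(d,[[c0[0]+r*np.cos(t),c0[1]+r*np.sin(t),z0] for r in np.arange(62,88,.5)],True)
        v=cv2.remap(g.astype(np.float32),Q[:,:1].astype(np.float32),Q[:,1:].astype(np.float32),cv2.INTER_LINEAR)[:,0]
        if v[:6].mean()>150 and v[-6:].max()<80: 
            i=np.nonzero(v<(v[:6].mean()+v[-6:].mean())/2)[0][0];f=(v[:6].mean()+v[-6:].mean())/2;a=(v[i-1]-f)/(v[i-1]-v[i]);P.append(Q[i-1]+a*(Q[i]-Q[i-1]))
    P=np.array(P);a=np.radians(np.arange(0,360,.5))
    def f(p):
        R=75*np.stack([np.cos(a),np.sin(a),0*a],1);R[:,2]=-R[:,0]*p[4]+R[:,1]*p[3]
        W=proj(d,R+[p[0],p[1],p[2]],True);D=P[:,None]-W[None]
        k=np.hypot(D[...,0],D[...,1]).argmin(1);n=np.roll(W,-1,0)-np.roll(W,1,0);n=n[k]/np.linalg.norm(n[k],axis=1)[:,None]
        e=P-W[k];return np.r_[e[:,0]*n[:,1]-e[:,1]*n[:,0],(p[2]-z0)*.5]
    r=least_squares(f,[c0[0],c0[1],z0,0,0]);C=np.linalg.inv(r.jac.T@r.jac);s=np.sqrt(np.mean(r.fun**2))
    print("rim n",len(P),"centre",r.x[:3].round(1),"tilt about x (+: +y up), y",r.x[3:].round(4),"sd",(np.sqrt(np.diag(C))*s).round(3),"rms px",s.round(3))
E
python3 - <<'E'
from h import *
rimtilt(pickle.load(open("wrist5.pkl","rb")),(475.4,-302.7),212.3)
E
```

```text
rim n 63 centre [ 475.3 -302.   210.5] tilt about x (+: +y up), y [-0.0535  0.0019] sd [0.073 0.104 0.227 0.005 0.007] rms px 0.323
```

The lid tilts about −0.053 rad (hook about 2 mm off balance), which is safe. I nudge 1.5 mm in +y and lower it.

```bash
python3 -m jog '-0.005 -0.008 0.02 0 0 0 1;0 -0.007 0.04 0 0 0 1;0 0 0.06 0 0 0 1;0 0 0.08 0 0 0 1;0 0 0.1 0 0 0 1' | grep -E "pos|ft_f";python3 -m jog '0 0 0.1 0 0 0 1;0 0 0.1 0 0 0 1;0 0 0.1 0 0 0 1;0 0 0.08 0 0 0 1;0 0 0.08 0 0 0 1' | grep -E "pos|ft_f";python3 -m jog '0 0 0.06 0 0 0 1;0 0 0.04 0 0 0 1;0 0 0.03 0 0 0 1;0 0 0.02 0 0 0 1;0 0 0 0 0 0 1' | grep -E "pos|ft_f"
python3 - <<'E'
from h import *
from bench import *
feel(3)
s=sense();d=snapshot("wrist");z=s["tool_pos"][2]-501.9+211.5
rimtilt(d,(475,-300.5),z)
E
```

```text
tool_pos: [474.7, -290.3, 471.3]
ft_force: [-0.2, 0.2, -8.5]
tool_pos: [474.7, -290.3, 425.5]
ft_force: [-0.3, -0.7, -8.5]
tool_pos: [474.7, -290.3, 411.0]
ft_force: [-0.4, 1.0, -8.6]
F [-0.12  0.05 -8.06 -0.03 -0.02  0.01] sd 0.29 pose [ 4.7473e+02 -2.9031e+02  4.1118e+02  1.7999e+02 -1.0000e-02  3.1100e+00] t 26.6
rim n 62 centre [ 474.7 -301.1  119.7] tilt about x (+: +y up), y [-0.0541  0.0064] sd [0.059 0.087 0.189 0.005 0.005] rms px 0.265
```

```bash
python3 -m jog '0 0 0.02 0 0 0 1;0 0 0.03 0 0 0 1;0 0 0.03 0 0 0 1;0 0 0.03 0 0 0 1;0 0 0.02 0 0 0 1' | grep -E "pos|ft_f";for i in 1 2; do python3 -m jog '0 0 0.015 0 0 0 1;0 0 0.015 0 0 0 1;0 0 0.01 0 0 0 1;0 0 0 0 0 0 1' | grep -E "pos|ft_f"; done; python3 -c "
from h import *
feel(2)"
```

```text
tool_pos: [474.6, -290.3, 397.6]
ft_force: [0.6, 0.3, -8.0]
tool_pos: [474.7, -290.3, 393.9]
ft_force: [-0.3, -0.0, -8.7]
tool_pos: [474.7, -290.3, 389.8]
ft_force: [-0.8, -0.2, -8.0]
F [ 0.22  0.29 -7.99 -0.   -0.02  0.11] sd 0.15 pose [ 474.69 -290.28  389.97 -180.      0.      3.11] t 28.38
```

```bash
for i in 1 2 3 4 5; do python3 -m jog '0 0 0.01 0 0 0 1;0 0 0 0 0 0 1' | grep -E "pos|ft_f"; done; python3 -c "
from h import *
feel(3)
from bench import *
d=snapshot('wrist');rimtilt(d,(475,-300.5),97)"
```

```text
tool_pos: [474.7, -290.3, 388.9]
ft_force: [-0.2, -0.2, -7.7]
tool_pos: [474.7, -290.3, 387.9]
ft_force: [0.6, -0.4, -7.9]
tool_pos: [474.7, -290.3, 386.9]
ft_force: [-0.2, 0.6, -8.4]
tool_pos: [474.7, -290.3, 385.9]
ft_force: [0.2, 0.4, -8.2]
tool_pos: [474.8, -290.4, 385.6]
ft_force: [1.1, -0.0, -4.4]
F [-0.3   0.22 -3.28 -0.01 -0.03  0.01] sd 0.16 pose [ 4.7481e+02 -2.9038e+02  3.8553e+02  1.7996e+02 -4.0000e-02  3.1100e+00] t 29.77
rim n 63 centre [ 474.7 -299.1   94. ] tilt about x (+: +y up), y [-0.0215 -0.0217] sd [0.114 0.171 0.351 0.009 0.01 ] rms px 0.52
```

```bash
for i in 1 2; do python3 -m jog '0 0 0.01 0 0 0 1;0 0 0 0 0 0 1' | grep -E "pos|ft_f"; done;python3 -m jog '0 0 0.02 0 0 0 1;0 0 0.02 0 0 0 1;0 0 0.02 0 0 0 1;0 0 0.02 0 0 0 1;0 0 0 0 0 0 1' | grep -E "pos|ft_f"; python3 -c "
from h import *
feel(3)
from bench import *
d=snapshot('wrist');rimtilt(d,(475,-300.5),96)
d=snapshot('side');pickle.dump(d,open('side6.pkl','wb'));cv2.imwrite('pics/seat.png',cv2.resize(d['img'][120:220,250:380],(780,600),interpolation=cv2.INTER_CUBIC)[:,:,::-1])"
```

```text
tool_pos: [474.8, -290.3, 384.2]
ft_force: [-0.1, -0.2, -2.1]
tool_pos: [474.7, -290.3, 382.9]
ft_force: [-0.3, -0.1, -2.6]
tool_pos: [474.6, -290.3, 374.7]
ft_force: [-0.1, -0.1, -2.0]
F [-0.07 -0.26 -2.49 -0.   -0.04  0.02] sd 0.38 pose [ 474.69 -290.3   374.99   60.      0.      3.11] t 31.1
rim n 63 centre [ 474.6 -298.6   93.1] tilt about x (+: +y up), y [-0.0588 -0.0498] sd [0.231 0.35  0.694 0.018 0.02 ] rms px 1.099
```

View pics/seat.png

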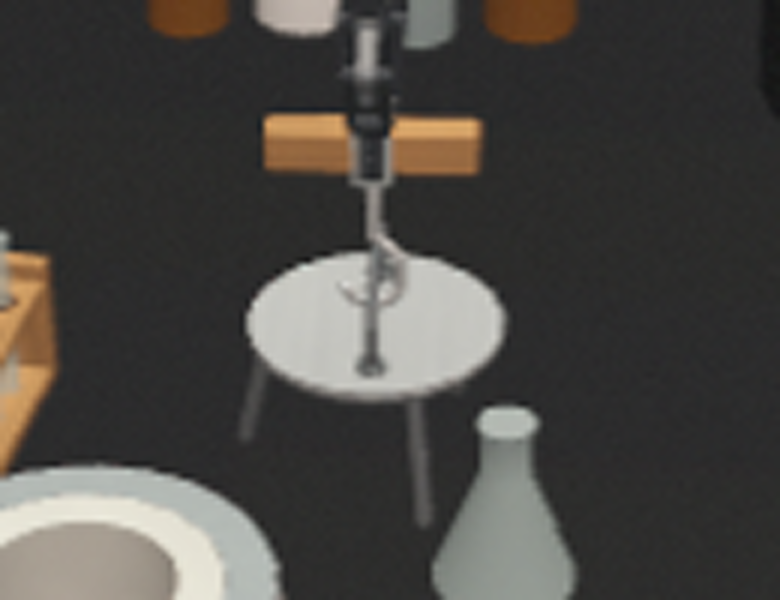

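The side crop shows the lid flat on the tripod ring, with the hook free under the bar. The load came off at TCP z ≈ 385, as expected for z = 90. I lower the hook a little and back it out.

```bash
python3 -m jog '0 0 0.03 0 0 0 1;0 0 0.03 0 0 0 1;0 0 0.022 0 0 0 1;0 0 0 0 0 0 1;0 0 0 0 0 0 1' | grep -E "pos|ft_f";python3 -m jog '-0.04 0 0 0 0 0 1;-0.08 0 0 0 0 0 1;-0.08 0 0 0 0 0 1;-0.08 0 0 0 0 0 1;-0.08 0 0 0 0 0 1' | grep -E "pos|ft_f";python3 -m jog '-0.08 0 0 0 0 0 1;-0.06 0 0 0 0 0 1;0 0 0 0 0 0 1;0 0 0 0 0 0 1' | grep -E "pos|ft_f";python3 -m jog '0 0 -0.1 0 0 0 1;0 0 -0.3 0 0 0 1;0 0 -0.5 0 0 0 1;0 0 -0.5 0 0 0 1;0 0 0 0 0 0 1' | grep -E "pos|ft_f"
python3 -c "
from h import *
from bench import *
d=snapshot('side');pickle.dump(d,open('side7.pkl','wb'))
d=snapshot('wrist');pickle.dump(d,open('wrist7.pkl','wb'));rimtilt(d,(475,-300),96)
go(463.2,351.1,510,3.29)"
```

```text
tool_pos: [474.7, -290.3, 366.8]
ft_force: [0.2, -1.1, -2.5]
tool_pos: [438.1, -292.3, 366.9]
ft_force: [0.2, -0.6, -3.1]
tool_pos: [424.9, -293.0, 366.9]
ft_force: [0.2, 1.2, -2.3]
tool_pos: [425.3, -293.2, 513.2]
ft_force: [-0.4, -0.3, -2.4]
rim n 68 centre [ 474.8 -299.7   94.9] tilt about x (+: +y up), y [0.021  0.0067] sd [0.199 0.197 0.162 0.014 0.016] rms px 0.146
from [ 424.9 -293.   507.5] [ 1.7994e+02 -6.0000e-02  3.1200e+00] rot units [ 0.001  -0.0011 -0.0028] then shift units [ 0.7518 -6.4083 -0.0253] F [-0.29  0.11 -3.18] t 33.67
```

The lid is seated at (474.8, −299.7), level within noise. I take the lifter back to its stand.

```bash
python3 -m jog '0.07 -0.3 0 0 0 0 1;0.07 -0.5 0 0 0 0 1;0.07 -0.55 0 0 0 0 1;0.07 -0.55 0 0 0 0 1;0.07 -0.55 0 0 0 0 1' | grep -E "pos|ft_f";python3 -m jog '0.07 -0.55 0 0 0 0 1;0.07 -0.55 0 0 0 0 1;0.07 -0.55 0 0 0 0 1;0.07 -0.55 0 0 0 0 1;0.07 -0.55 0 0 0 0 1' | grep -E "pos|ft_f";python3 -m jog '0.05 -0.5 0 0 0 0 1;0 -0.4 0 0 0 0 1;0 -0.3 0 0 0 -0.003 1;0 0 0 0 0 0 1;0 0 0 0 0 0 1' | grep -E "pos|ft_f";
python3 -c "
from h import *
go(463.2,351.1,310,3.29)"
```

```text
tool_pos: [446.0, -44.7, 504.6]
ft_force: [0.3, 0.0, -2.7]
tool_pos: [466.0, 231.9, 504.5]
ft_force: [0.3, -0.6, -2.1]
tool_pos: [464.8, 349.8, 505.1]
ft_force: [0.4, -0.5, -2.1]
from [464.8 349.8 505.1] [1.799e+02 1.400e-01 3.310e+00] rot units [0.0017 0.0023 0.0003] then shift units [-0.0156 -0.0138  1.9506] F [ 0.38 -0.46 -2.11] t 35.55
```

```bash
python3 -m jog '-0.016 -0.014 0.2 0 0 0 1;0 0 0.4 0 0 0 1;0 0 0.5 0 0 0 1;0 0 0.5 0 0 0 1;0 0 0.3 0 0 0 1' | grep -E "pos|ft_f";python3 -m jog '0 0 0 0 0 0 1;0 0 0 0 0 0 1;0 0 0 0 0 0 1' | grep -E "pos|ft_f"
python3 -c "
from h import *
feel(3)
go(463.2,351.1,289.5,3.29)"
```

```text
tool_pos: [462.5, 349.5, 313.1]
ft_force: [-1.0, 0.4, -1.9]
tool_pos: [464.0, 351.6, 319.4]
ft_force: [-0.3, 0.5, -3.0]
F [-0.38  0.44 -2.18  0.   -0.03  0.02] sd 0.04 pose [ 4.6378e+02  3.5166e+02  3.1872e+02 -1.7992e+02 -1.5000e-01  3.2900e+00] t 36.7
from [463.6 351.7 318.3] [-1.7994e+02 -1.2000e-01  3.2900e+00] rot units [-0.0011 -0.002   0.0001] then shift units [-0.0044  0.0054  0.2881] F [-0.41  0.12 -2.23] t 36.7
```

```bash
python3 -m jog '-0.005 0.005 0.06 0 0 0 1;0 0 0.06 0 0 0 1;0 0 0.06 0 0 0 1;0 0 0.05 0 0 0 1;0 0 0 0 0 0 1' | grep -E "pos|ft_f";for i in 1 2 3; do python3 -m jog '0 0 0.015 0 0 0 1;0 0 0 0 0 0 1;0 0 0 0 0 0 1' | grep -E "pos|ft_f";done
```

```text
tool_pos: [462.5, 350.8, 292.9]
ft_force: [1.2, -0.5, -1.9]
tool_pos: [462.8, 350.9, 292.5]
ft_force: [-0.5, -0.4, -2.3]
tool_pos: [462.7, 350.9, 290.8]
ft_force: [0.3, 0.4, -1.9]
tool_pos: [462.7, 350.9, 289.3]
ft_force: [0.3, -0.3, -2.4]
```

Almost down. One more mm, then release.

```bash
python3 -m jog '0 0 0.005 0 0 0 1;0 0 0 0 0 0 1;0 0 0 0 0 0 0.3;0 0 0 0 0 0 0;0 0 0 0 0 0 -0.5' ;python3 -m jog '0 0 0 0 0 0 -1;0 0 0 0 0 0 -1;0 0 0 0 0 0 -1;0 0 0 0 0 0 -1'; python3 -m jog '0 0 -0.1 0 0 0 -1;0 0 -0.3 0 0 0 -1;0 0 -0.5 0 0 0 -1;0 0 -0.4 0 0 0 -1;0 0 0 0 0 0 -1'
python3 -m jog '0 0 0 0 0 0 -1;0 0 0 0 0 0 -1;0 0 0 0 0 0 -1' >/dev/null
python3 -c "
from h import *
from bench import *
d=snapshot('side');im=d['img']
a=cv2.resize(im[270:370,240:340],(400,400));b=cv2.resize(im[120:220,260:360],(400,400))
cv2.imwrite('pics/end.png',np.hstack([a,b])[:,:,::-1])
feel(1)
d=snapshot('wrist');hsv=cv2.cvtColor(cv2.GaussianBlur(d['img'],(3,3),0),cv2.COLOR_RGB2HSV).astype(int)
m=(hsv[...,1]>107)&(hsv[...,2]>80)&(hsv[...,0]<17);k=np.zeros_like(m);k[100:290,275:345]=True
m=cv2.morphologyEx((m&k).astype(np.uint8),cv2.MORPH_OPEN,np.ones((5,5)));
c=max(blobs(m,100),key=cv2.contourArea);c=cv2.convexHull(c)[:,0].astype(float);q=onz(d,c[:,0],c[:,1],146,True)
print(cv2.minAreaRect(q.astype(np.float32)))"
```

```text
time: 39.08
tool_pos: [462.8, 350.9, 288.9]
tcp_rot: [-180.0, -0.0, 3.3]
ft_force: [0.0, 1.0, -0.7]
finger_gap: 59.2
grip_force: 0.0
time: 39.58
tool_pos: [462.7, 350.9, 288.8]
tcp_rot: [180.0, 0.0, 3.3]
ft_force: [-0.1, -1.0, -0.7]
finger_gap: 85.5
grip_force: 0.0
time: 40.2
tool_pos: [463.5, 351.4, 424.7]
tcp_rot: [-179.8, -0.5, 3.3]
ft_force: [-0.5, -0.4, 0.4]
finger_gap: 85.2
grip_force: 0.0
F [-0.33  0.59  0.31 -0.02 -0.01  0.02] sd 0.0 pose [4.6265e+02 3.5082e+02 4.1791e+02 1.7996e+02 7.0000e-02 3.2900e+00] t 40.67
((464.2267150878906, 351.02215576171875), (117.90548706054688, 22.3668270111084), 3.253415107727051)
```

View pics/end.png

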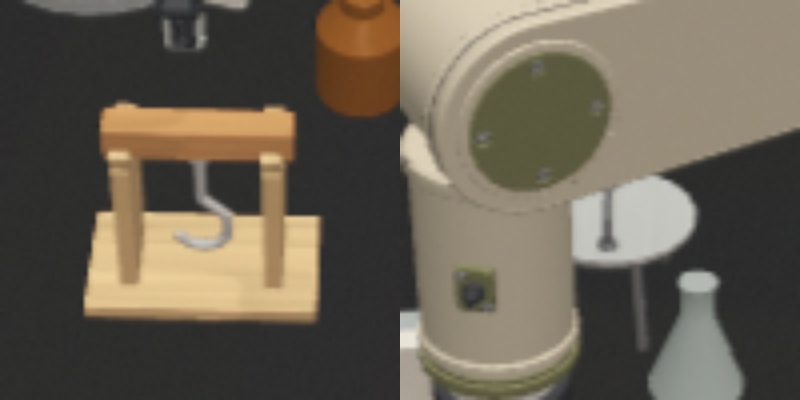

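The lifter hangs upright on its stand, back at its first measured position within 1 mm. The lid lies flat on the tripod and the gripper is clear. I hand in.

```bash
python3 -c "
from bench import *
print(hand_in())"
```

```text
the job is handed in; nothing more can be done
None
```

The job is handed in at about 41 s of the 72 s: the lid is seated on the tripod and the lifter is back on its stand, though it hung about 0.05 rad out of level on the way (limit 0.10), and no verdict came back.

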